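# Turn the swatch leaf and snap it under the keeper

### The arm

A 6-joint arm with a two-finger parallel gripper is mounted at the origin on the work surface. World frame = base frame: x ahead of the robot, y to its left, z up, the work surface at z = 0. Lengths are in m, angles in rad, forces in N, time in s.
With the tool pointing down it reaches from about 0.25 to 0.775 m from the base axis. Payload 4 kg.
Tool frame: the origin (TCP) lies at the very end of the fingers, on their centre line; the grasp point (between the pads) lies 19 mm behind it; z points along the fingers, y is the line along which they close (so a half turn about z gives the same grasp; the last joint's range is limited). The gripper opens to 94 mm and grips with 3 to 60 N. Pads are 16 mm wide; open, the fingers measure 119 mm over their backs; the gripper's body (75 mm by 177 mm) begins 78 mm behind the grasp point.
Start: joints at [1.017, 0.087, 1.371, -0, 1.684, -0.103], TCP at [0.24, 0.495, 0.206] pointing down, gripper open.
Joint ranges: [-3.1, 3.1], [-0.76, 2.03], [0.27, 2.55], [-1.08, 4.22], [0.17, 2.65], [-2.57, 2.57]. Speed limits (rad/s): [2.79, 2.79, 3.14, 3.14, 3.14, 3.14].

### API

Orientations are given as [roll, pitch, yaw] about the fixed x, y, z axes, in that order (R = Rz(yaw) Ry(pitch) Rx(roll)).
In Python, from bench import robot gives the robot as it stands. The module is installed in compiled form; this text tells all that it offers.
- The arm moves only by the tool move_arm, never from a script. Its argument "deltas" is one flat list of numbers, 7 for each row, row after row: the turn, a rotation vector about the tool's x, y, z in rad, then the shift along the tool's x, y, z in cm, then the closure, from -1 (fully open) to 1 (shut). A call has 1 to 8 rows; each row is the pose to reach, as a shift and turn from the pose commanded when the call began, along the tool's axes at that moment; what a row does not reach only later rows make up. A row lasts 1/10 s, in which the tool goes at most 50 mm and 8.59 degrees, less where a joint would pass 70% of its speed; a pose out of reach is approached as far as the arm can. A call with a gripper value outside its range is refused whole. The fingers move at their own pace and stop on an object; the grip force is fixed at half the most. Time passes only in rows, so rows that repeat a pose let the fingers close. It gives the time, the measured TCP pose, the force, the opening and the grip force at its end, in the units of the state.
- robot.get_obs(): the state, without advancing time (a new reading comes with each control period).
- robot.snapshot(name): name is "scene" or "top"; returns a dict with "image" (384x512x3 uint8, red, green, blue), "depth" (384x512 float32, m along the optical axis (not along the pixel's ray), 0 where there is no reading), "fov_y" (degrees; the focal length in pixels is half the picture's height over the tangent of half this angle, whatever the lens; pixels are square), "cx", "cy" (the principal point, pixels), "origin" and "orientation" of the camera in the world. Camera axes: x right, y up, looking along -z (the intrinsics and any distortion apply to the point x, -y, -z); pixel columns grow to the right and rows downward; lengths in m; the calibration is good to about 2 mm. A picture is of the moment at which its call begins.
- robot.close_job(): hands the job in; it is judged then, once.
The state is a dict: "time": time; "joint_positions": joint angles; "qvel": joint speeds; "joint_torque": joint torques, N m; "tool_pos": TCP position; "ee_rot": TCP orientation; "wrist_force": force on the tool from outside, world axes, zero at the start; "wrist_torque": the same for the moment, N m; "width": finger opening in m; "finger_force": force on a finger pad.
Only numpy, scipy, OpenCV 4.12 (cv2) and the standard library are available. Lean on these libraries where they do the work, as an engineer would, in place of code of your own. Each camera call takes 0.05 s, during which the arm holds its last target. There are 200 camera calls.

### The job

Turn the top leaf of the open ring binder (yellow face, orange tab) right over its rings to the left, so its other face with the colour swatches shows, and press it down without forcing it until it snaps fully home under the red-faced spring keeper. Leave the grey leaf beneath it (green tab) lying on the right, and leave the tumbler, multitool, blue grip and patch tube alone.

Things in the scene. Friction and masses are not known exactly. Their poses are not given: they have to be found in the camera images.
- stand: low pale-oak stand, fixed, carrying an open black ring binder. Origin: centre of its underside, on the work surface; x runs along the row of rings (away from the robot at yaw 0), y to the left, z up. Oak top 190 (x) by 280 mm (y), 60 mm high; binder covers to 63 mm, also within 140 mm of the middle. Right paper block 83 mm high, left block 88 mm, both to 137 mm out
- ring_axis (a point): middle of the ring axis, the line along the stand's x about which both leaves turn: above the stand's origin, 90 mm over the work surface. Rings 52 mm across, at stand x = -55, 0 and 55 mm
- leaf (a joint): angle of the top leaf about the ring axis: 0 flat on the right (-y of the stand), pi/2 upright, pi flat on the left. Starts at 0.02 to 0.30. A rigid 4 mm plate, about 90 g, stand x -75 to 75 mm, from 16 to 145 mm out from the axis, mid-plane through the axis. Tight on the rings: stays at any angle where it is left; turning it takes 0.5 to 1.5 N at the edge
- leaf_tab (a point): middle of the top leaf's orange tab: 4 mm thick, level with the leaf, 46 mm along the rings (centred at stand x = -45 mm), jutting from the leaf's edge to 171 mm from the ring axis; this point is 157.5 mm from the axis. Beyond the oak's side (140 mm from the axis) the air below it is clear down to the work surface
- under (a joint): angle of the second, grey leaf, which must stay: 0 = flat on the right, its plane 5 mm below that of the top leaf. 4 mm thick, reaches 143 mm from the ring axis, turns as stiffly as the top leaf
- under_tab (a point): middle of the second leaf's green tab: 46 mm along the rings, centred at stand x = +45 mm, reaching 169 mm from the ring axis
- keeper (a joint): outward travel (stand +y) of the sprung keeper at the left edge, m: 0 at rest, 0.012 fully out; spring 3 N at rest plus 0.4 N per mm. A leaf coming down stops on its slope about 0.1 rad short of flat; 10 to 15 N of push down, 125 mm out from the ring axis, drives the keeper out until it snaps back over the leaf
- keeper_lip (a point): middle of the inner edge of the keeper's lip, at rest at stand x = 35, y = 140 mm, 95 mm up. Keeper 26 mm wide along x. Its underside is 93.5 to 94 mm up, nearly 2 mm above the top of a leaf lying flat on the left (92 mm), and overlaps the leaf's edge by 5 mm
- keeper_slope (a point): top of the keeper's red sloping face, which rises from the lip outward at 60 degrees from level to here, at rest at stand x = 35, y = 155 mm, 121 mm up; the keeper's back is at y = 167 mm, 126 mm high
- tumbler: glass tumbler with two spokes in it: 72 mm across the rim, 95 mm high (spokes to 190 mm), origin at the centre of its underside. Bystander
- multitool: silver folded multitool lying flat, 100 x 34 x 26 mm, origin at the centre of its underside, x along its length. Bystander
- grip: blue handlebar grip lying down, 128 mm long, 34 mm across, origin on the work surface below its middle, x along its length. Bystander
- tube: red patch-glue tube standing on its white cap, 32 mm across, 113 mm high, origin at the centre of its underside. Bystander

How it is judged:
By the outcome, as a careful person would: the job done as asked, in the order asked, and still so for the second after the job is handed in, with the robot touching nothing.
It also fails if it takes over 50 s, if anything falls off the work surface, if the arm or the gripper's body presses on something with over 40 N, if the wrist force passes 120 N, or if a joint passes its speed limit or range.

## Working session

There is one attempt and no reset: what is moved stays moved. The work goes in short steps, Python scripts to look and compute and a tool call to move; the robot and the scene stay as the last step left them, time stands still between calls to the robot, and variables do not carry over. Pictures are saved under pics/ and viewed, at most 10 in all, crops included, and the job is handed in when it is done.

Besides the shell and the picture viewer there is one more tool, called after "Emit:" by a JSON object that holds its "name" and its "arguments". move_arm: Moves the arm, as the interface text tells. Its arguments: {"type":"object","properties":{"deltas":{"type":"array","items":{"type":"number"}}},"required":["deltas"]}

```bash
mkdir -p pics; cat > h.py <<'E'
import numpy as np, cv2
from bench import robot
def snap(n,f):
    s=robot.snapshot(n); cv2.imwrite('pics/'+f,cv2.cvtColor(s['image'],cv2.COLOR_RGB2BGR)); np.savez(f'{n}.npz',**s); return s
def cloud(s):
    im=s['depth'];h,w=im.shape;f=h/2/np.tan(np.radians(s['fov_y'])/2)
    u,v=np.meshgrid(np.arange(w),np.arange(h))
    d=im; P=np.stack([(u-s['cx'])/f*d,-(v-s['cy'])/f*d,-d],-1)
    R=np.array(s['orientation'])
    if R.shape!=(3,3):
        from scipy.spatial.transform import Rotation as Ro
        R=Ro.from_euler('xyz',R).as_matrix() if R.size==3 else Ro.from_quat(R).as_matrix()
    return P@R.T+np.array(s['origin'])
E
python3 - <<'E'
from h import *
for n in('scene','top'):
    s=snap(n,n+'0.png'); print({k:v for k,v in s.items() if k not in('image','depth')})
print(robot.get_obs())
a=cv2.imread('pics/scene0.png');b=cv2.imread('pics/top0.png')
E
```

```text
{'fov_y': 47.82853919675726, 'cx': 256.45200126226314, 'cy': 188.8559708510579, 'origin': array([1.03988236, 0.23542373, 0.56847775]), 'orientation': array([ 0.80081842, -0.00965873,  1.99396673])}
{'fov_y': 43.43082306778217, 'cx': 251.84631199824224, 'cy': 198.14678968283357, 'origin': array([ 0.39280623, -0.00112548,  1.10896045]), 'orientation': array([ 0.19306724,  0.0154344 , -1.59036472])}
{'time': 0.1, 'joint_positions': array([ 1.01689442e+00,  8.79068222e-02,  1.37209591e+00,  1.94839122e-05,
        1.68359779e+00, -1.03111091e-01]), 'qvel': array([ 0.00087964, -0.00099944, -0.00317814,  0.00185769,  0.0016503 ,
       -0.00227886]), 'joint_torque': array([ 2.35978579e-03, -3.41253126e+01, -3.03301048e+01,  7.20109278e-02,
        3.04217089e-02, -1.00691261e-04]), 'tool_pos': array([0.23936615, 0.49463453, 0.20441082]), 'ee_rot': array([-3.13959744e+00, -2.25928253e-04,  2.69080379e+00]), 'wrist_force': array([-1.08120695,  0.04256628,  0.01261425]), 'wrist_torque': array([-0.01572038,  0.06614293, -0.00396965]), 'finger_force': 0.0, 'width': 0.09420216281247294}
```

View pics/scene0.png

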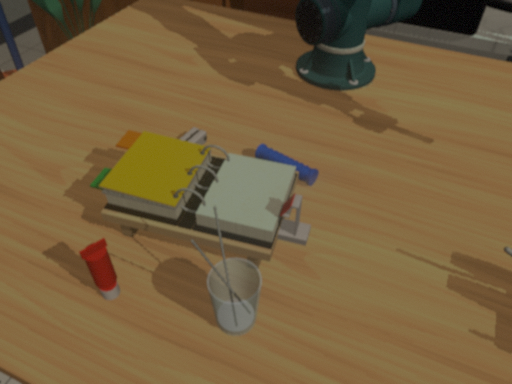

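View pics/top0.png

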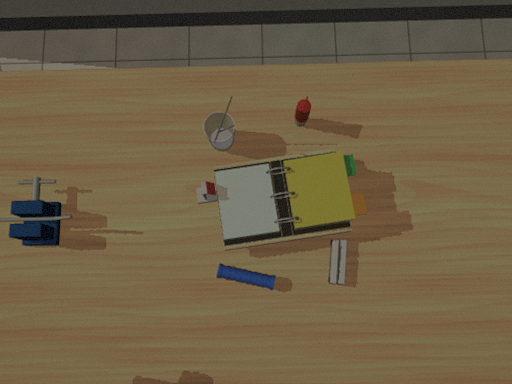

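The scene view shows the yellow leaf at (155,168), the orange tab at (130,139), the green tab at (100,179) and the red keeper face at (289,206). The top view shows the leaf at (320,190), orange tab (358,204), green tab (350,165), keeper (210,188), rings near x≈283, multitool (338,262), grip (246,277), tumbler (220,130) and tube (303,110).

```bash
cat > m.py <<'E'
from h import *
for n in('scene','top'):
    s=dict(np.load(n+'.npz')); P=cloud(s); hsv=cv2.cvtColor(s['image'],cv2.COLOR_RGB2HSV); H,S,V=[hsv[...,i].astype(int) for i in range(3)]
    ok=s['depth']>0; z=P[...,2]
    print(n,'table z',np.median(z[ok]))
    near=ok&(P[...,0]>.2)&(P[...,0]<.75)&(abs(P[...,1])<.35)
    M={'yellow':(H>24)&(H<33)&(S>200)&(z>.07),'orange':(H>8)&(H<20)&(S>190)&(z>.06),'green':(H>45)&(H<85)&(S>130)&(z>.05),'redkeep':((H<6)|(H>172))&(S>130)&(z>.08)&(P[...,1]>.03),'tube':((H<6)|(H>172))&(S>150)&(P[...,1]<.03),'blue':(H>105)&(H<130)&(S>130)&(z<.06),'white':(S<70)&(V>120)&(z>.075)&(z<.1),'oak':(z>.054)&(z<.061)}
    for k,m in M.items():
        m=(m&near).astype(np.uint8)
        c,l,st,_=cv2.connectedComponentsWithStats(m)
        if c<2: print(k,'none');continue
        m=l==1+st[1:,4].argmax(); Q=P[m]
        r=cv2.minAreaRect(Q[:,:2].astype(np.float32))
        print(k,len(Q),'mean',Q.mean(0).round(4),'med',np.median(Q,0).round(4),'zmin/max',Q[:,2].min().round(3),Q[:,2].max().round(3),'rect',np.round(r[0],4),np.round(r[1],4),round(r[2],1))
        if k in('yellow','white','oak'):
            A=np.c_[Q[:,:2],np.ones(len(Q))];print('   plane',np.linalg.lstsq(A,Q[:,2],rcond=None)[0].round(4))
            print('   box',cv2.boxPoints(r).round(4).tolist())
E
python3 m.py
```

```text
scene table z 0.0007077203375061569
yellow 4317 mean [ 0.6184 -0.1339  0.0969] med [ 0.6214 -0.1341  0.0969] zmin/max 0.091 0.102 rect [ 0.6122 -0.1323] [0.1484 0.1274] 7.2
   plane [ 0.0077 -0.0526  0.0851]
   box [[0.5306000113487244, -0.07840000092983246], [0.546500027179718, -0.20479999482631683], [0.6937999725341797, -0.18619999289512634], [0.6777999997138977, -0.05979999899864197]]
orange 231 mean [ 0.5789 -0.2137  0.1007] med [ 0.5792 -0.2137  0.1007] zmin/max 0.096 0.104 rect [ 0.5773 -0.2142] [0.0445 0.024 ] 6.8
green 115 mean [ 0.6687 -0.2074  0.0876] med [ 0.6696 -0.2071  0.0875] zmin/max 0.085 0.089 rect [ 0.6678 -0.2072] [0.0438 0.0116] 8.6
redkeep 31 mean [0.6239 0.1022 0.1132] med [0.6262 0.1031 0.1135] zmin/max 0.099 0.122 rect [0.6211 0.1032] [0.01   0.0214] 69.6
tube none
blue 308 mean [0.4347 0.022  0.0305] med [0.4343 0.0179 0.0308] zmin/max 0.024 0.035 rect [0.435  0.0265] [0.118  0.0171] 78.2
white 4625 mean [0.5952 0.0246 0.0885] med [0.5959 0.025  0.0885] zmin/max 0.084 0.1 rect [0.5903 0.0242] [0.1525 0.1198] 7.2
   plane [ 0.0002 -0.0005  0.0884]
   box [[0.
[... 1072 characters left out ...]
279] 76.3
white 3461 mean [0.5862 0.0217 0.0866] med [0.5837 0.0218 0.0866] zmin/max 0.081 0.093 rect [0.5882 0.0234] [0.1482 0.118 ] 7.5
   plane [-0.0003 -0.0005  0.0868]
   box [[0.507099986076355, 0.0723000019788742], [0.5224000215530396, -0.04470000043511391], [0.6693000197410583, -0.025499999523162842], [0.6539999842643738, 0.09149999916553497]]
oak 694 mean [ 0.5115 -0.0656  0.0587] med [ 0.5112 -0.0643  0.0589] zmin/max 0.054 0.061 rect [ 0.5224 -0.0627] [0.0391 0.2787] 7.6
   plane [0.0547 0.0073 0.0312]
   box [[0.4846999943256378, 0.07289999723434448], [0.5213000178337097, -0.20340000092983246], [0.5601000189781189, -0.19830000400543213], [0.5234000086784363, 0.07810000330209732]]
```

Stand estimate: origin (0.6015, -0.0523), yaw 0.128, leaf angle about 0.055. I'll grip the tab's side edges with the tool pointing down, using the grip as a hinge at r=160 mm with the tips 8 mm past the leaf plane, and then carry it over.

```bash
cat > d.py <<'E'
# d.py: rows for stand-frame targets (x mm, y mm, z mm) from a commanded pose
import numpy as np
from scipy.spatial.transform import Rotation as Ro
O=np.array([.6015,-.0523,0]);S=Ro.from_euler('z',.128)
def world(p): return O+S.apply(np.array(p)/1e3)
def rows(cp,ca,targets):
    R=Ro.from_euler('xyz',[np.pi,0,ca])
    for p,a in targets:
        sh=R.inv().apply(world(p)-cp)*100; rv=(R.inv()*Ro.from_euler('xyz',[np.pi,0,a])).as_rotvec()
        print(rv.round(3),sh.round(2),world(p).round(4))
E
python3 - <<'E'
from d import *
rows([.24,.495,.206],2.6908,[((-45,0,250),1.6988),((-45,-160,200),1.6988)])
E
```

```text
[ 0.    -0.     0.992] [-52.62 -35.97  -4.4 ] [ 0.5569 -0.058   0.25  ]
[ 0.    -0.     0.992] [-61.37 -49.37   0.6 ] [ 0.5773 -0.2167  0.2   ]
```

Emit:
{"name": "move_arm", "arguments": {"deltas": [0, 0, 0.15, -4, -2.8, -4.4, -1, 0, 0, 0.3, -8, -5.6, -4.4, -1, 0, 0, 0.45, -12, -8.4, -4.4, -1, 0, 0, 0.6, -16, -11.2, -4.4, -1, 0, 0, 0.74, -20, -14, -4.4, -1, 0, 0, 0.87, -24, -16.8, -4.4, -1, 0, 0, 0.992, -28, -19.6, -4.4, -1, 0, 0, 0.992, -31, -22, -4.4, -1]}}

```text
time: 0.9
tool_pos: [0.4234, 0.1597, 0.249]
ee_rot: [-3.141, 0.0, 1.696]
wrist_force: [-0.6, -0.1, 0.1]
width: 0.0939
finger_force: 0.0
```

Emit:
{"name": "move_arm", "arguments": {"deltas": [0, 0, 0, -4.8, 1.3, 0, -1, 0, 0, 0, -9.6, 2.6, 0, -1, 0, 0, 0, -14.4, 3.9, 0, -1, 0, 0, 0, -19.2, 5.2, 0, -1, 0, 0, 0, -24, 6.5, 0, -1, 0, 0, 0, -28.8, 7.8, 0, -1, 0, 0, 0, -33.6, 9.1, 0, -1, 0, 0, 0, -37, 10, 0, -1]}}

```text
time: 1.7
tool_pos: [0.5695, -0.1953, 0.2481]
ee_rot: [-3.14, -0.001, 1.697]
wrist_force: [0.0, 0.6, 0.9]
width: 0.094
finger_force: 0.0
```

Emit:
{"name": "move_arm", "arguments": {"deltas": [0, 0, 0, -2.53, 0.44, 4, -1, 0, 0, 0, -2.53, 0.44, 8, -1, 0, 0, 0, -2.53, 0.44, 11, -1, 0, 0, 0, -2.53, 0.44, 11, -1, 0, 0, 0, -2.53, 0.44, 11, -1]}}

```text
time: 2.2
tool_pos: [0.5766, -0.2165, 0.1392]
ee_rot: [-3.14, -0.001, 1.699]
wrist_force: [-0.3, 0.2, 0.3]
width: 0.0942
finger_force: 0.0
```

```bash
python3 - <<'E'
from h import *; from d import *
o=robot.get_obs();print(o['tool_pos'],o['ee_rot'],S.inv().apply(o['tool_pos']-O)*1e3)
s=snap('scene','s1.png'); cv2.imwrite('pics/s1c.png',cv2.resize(s['image'][60:260,60:310,::-1],None,fx=3,fy=3)[:600,:750])
E
```

```text
[ 0.57659363 -0.21654871  0.13921978] [-3.14043328e+00 -9.18940506e-04  1.69890510e+00] [ -45.66908887 -159.72569872  139.2197809 ]
```

View pics/s1c.png

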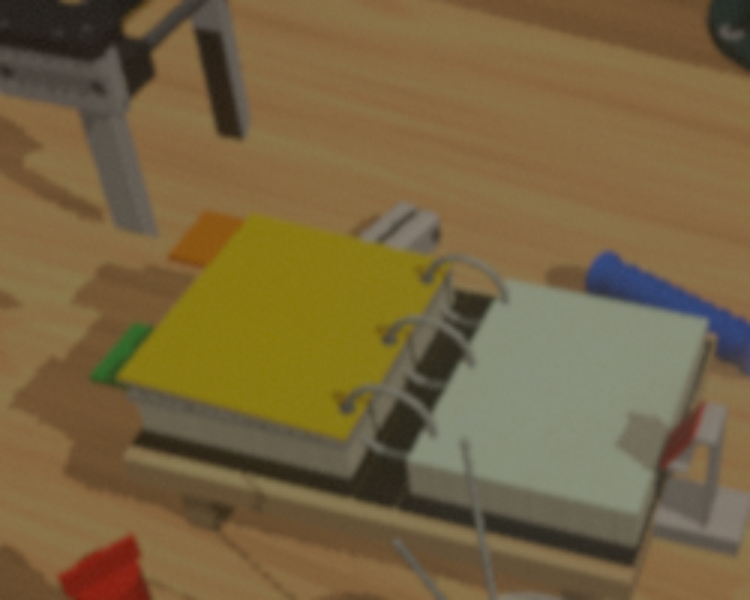

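The fingers straddle the orange tab, shown at (205,238) in the crop. The green tab at (120,352) is well clear. I'll go down and close.

Emit:
{"name": "move_arm", "arguments": {"deltas": [0, 0, 0, 0, 0, 2.5, -1, 0, 0, 0, 0, 0, 4.9, -1, 0, 0, 0, 0, 0, 4.9, -1, 0, 0, 0, 0, 0, 4.9, 0, 0, 0, 0, 0, 0, 4.9, 0, 0, 0, 0, 0, 0, 4.9, 1, 0, 0, 0, 0, 0, 4.9, 1, 0, 0, 0, 0, 0, 4.9, 1]}}

```text
time: 3.05
tool_pos: [0.5771, -0.2169, 0.0912]
ee_rot: [3.141, 0.001, 1.699]
wrist_force: [1.0, -0.0, 0.1]
width: 0.0575
finger_force: 0.0
```

Emit:
{"name": "move_arm", "arguments": {"deltas": [0, 0, 0, 0, 0, 0, 1, 0, 0, 0, 0, 0, 0, 1, 0, 0, 0, 0, 0, 0, 1]}}

```text
time: 3.35
tool_pos: [0.575, -0.2171, 0.0897]
ee_rot: [-3.137, -0.0, 1.698]
wrist_force: [-6.4, -0.9, 0.1]
width: 0.0452
finger_force: 30.0
```

```bash
python3 -c "
from math import *
for i in range(0,33):
    t=.055+.1*i; print(i,round(t,3),'dx',round(16*(cos(.055)-cos(t)),2),'dz',round(-16*(sin(t)-sin(.055)),2))"
```

```text
0 0.055 dx 0.0 dz -0.0
1 0.155 dx 0.17 dz -1.59
2 0.255 dx 0.49 dz -3.16
3 0.355 dx 0.97 dz -4.68
4 0.455 dx 1.6 dz -6.15
5 0.555 dx 2.38 dz -7.55
6 0.655 dx 3.29 dz -8.87
7 0.755 dx 4.32 dz -10.09
8 0.855 dx 5.48 dz -11.19
9 0.955 dx 6.73 dz -12.18
10 1.055 dx 8.08 dz -13.04
11 1.155 dx 9.51 dz -13.76
12 1.255 dx 11.01 dz -14.33
13 1.355 dx 12.55 dz -14.75
14 1.455 dx 14.13 dz -15.01
15 1.555 dx 15.72 dz -15.12
16 1.655 dx 17.32 dz -15.06
17 1.755 dx 18.91 dz -14.85
18 1.855 dx 20.46 dz -14.48
19 1.955 dx 21.97 dz -13.95
20 2.055 dx 23.42 dz -13.28
21 2.155 dx 24.8 dz -12.47
22 2.255 dx 26.09 dz -11.52
23 2.355 dx 27.28 dz -10.45
24 2.455 dx 28.35 dz -9.26
25 2.555 dx 29.3 dz -7.98
26 2.655 dx 30.12 dz -6.6
27 2.755 dx 30.79 dz -5.15
28 2.855 dx 31.32 dz -3.64
29 2.955 dx 31.7 dz -2.09
30 3.055 dx 31.92 dz -0.5
31 3.155 dx 31.97 dz 1.09
32 3.255 dx 31.87 dz 2.69
```

Emit:
{"name": "move_arm", "arguments": {"deltas": [0, 0, 0, 0, -0.1, 0, 1, 0, 0, 0, 0.05, -0.2, -0.8, 1, 0, 0, 0, 0.17, -0.2, -1.59, 1, 0, 0, 0, 0.3, -0.2, -2.4, 1, 0, 0, 0, 0.49, -0.2, -3.16, 1, 0, 0, 0, 0.7, -0.2, -3.9, 1, 0, 0, 0, 0.97, -0.2, -4.68, 1]}}

```text
time: 4.05
tool_pos: [0.5735, -0.2069, 0.1378]
ee_rot: [-3.142, -0.001, 1.699]
wrist_force: [-2.1, 0.6, -2.7]
width: 0.0453
finger_force: 30.0
```

```bash
python3 - <<'E'
from h import *; from d import *
o=robot.get_obs();print(S.inv().apply(o['tool_pos']-O)*1e3,o['ee_rot'],S.inv().apply(o['wrist_force']),o['wrist_torque'],o['width'],o['finger_force'])
s=snap('scene','s2.png'); cv2.imwrite('pics/s2c.png',cv2.resize(s['image'][40:240,60:310,::-1],None,fx=3,fy=3))
E
```

```text
[ -47.48632914 -149.73576605  137.80821791] [-3.14153177e+00 -5.68622640e-04  1.69901600e+00] [-1.99226964  0.84676495 -2.71833757] [-0.1815949   0.366145    0.01529341] 0.045313801331907086 29.99932497739792
```

View pics/s2c.png

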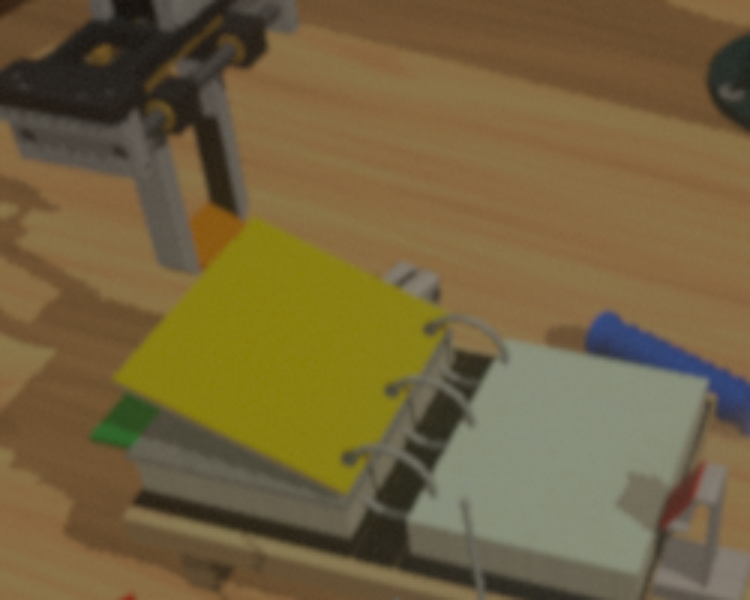

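The leaf lifts cleanly with low forces, and the grey leaf and green tab (125,420) stay down. I'll continue the arc.

Emit:
{"name": "move_arm", "arguments": {"deltas": [0, 0, 0, 0.63, 0, -1.47, 1, 0, 0, 0, 1.41, 0, -2.87, 1, 0, 0, 0, 2.32, 0, -4.19, 1, 0, 0, 0, 3.35, 0, -5.41, 1, 0, 0, 0, 4.51, 0, -6.51, 1, 0, 0, 0, 5.76, 0, -7.5, 1, 0, 0, 0, 7.11, 0, -8.36, 1, 0, 0, 0, 8.54, 0, -9.08, 1]}}

```text
time: 4.9
tool_pos: [0.5624, -0.1221, 0.2293]
ee_rot: [3.141, 0.001, 1.698]
wrist_force: [-2.9, -1.6, -2.8]
width: 0.045
finger_force: 30.0
```

Emit:
{"name": "move_arm", "arguments": {"deltas": [0, 0, 0, 1.5, 0, -0.57, 1, 0, 0, 0, 3.04, 0, -0.99, 1, 0, 0, 0, 4.62, 0, -1.25, 1, 0, 0, 0, 6.21, 0, -1.36, 1, 0, 0, 0, 7.81, 0, -1.3, 1, 0, 0, 0, 9.4, 0, -1.09, 1, 0, 0, 0, 10.95, 0, -0.72, 1, 0, 0, 0, 12.46, 0, -0.19, 1]}}

```text
time: 5.7
tool_pos: [0.5461, 0.0033, 0.2333]
ee_rot: [3.139, -0.002, 1.7]
wrist_force: [-6.5, 0.6, 7.5]
width: 0.0435
finger_force: 30.0
```

```bash
python3 - <<'E'
from h import *; from d import *
o=robot.get_obs();print(S.inv().apply(o['tool_pos']-O)*1e3,o['ee_rot'],S.inv().apply(o['wrist_force']),o['wrist_torque'],o['width'],o['finger_force'])
s=snap('scene','s3.png'); cv2.imwrite('pics/s3c.png',cv2.resize(s['image'][20:240,60:330,::-1],None,fx=2.6,fy=2.6))
E
```

```text
[-47.84560899  62.21154514 233.27634544] [ 3.13894818e+00 -1.54694516e-03  1.69969907e+00] [-6.38613008  1.38719435  7.5482761 ] [-0.12348368  1.23008511 -0.03667264] 0.0434693510157218 30.005649626255035
```

View pics/s3c.png

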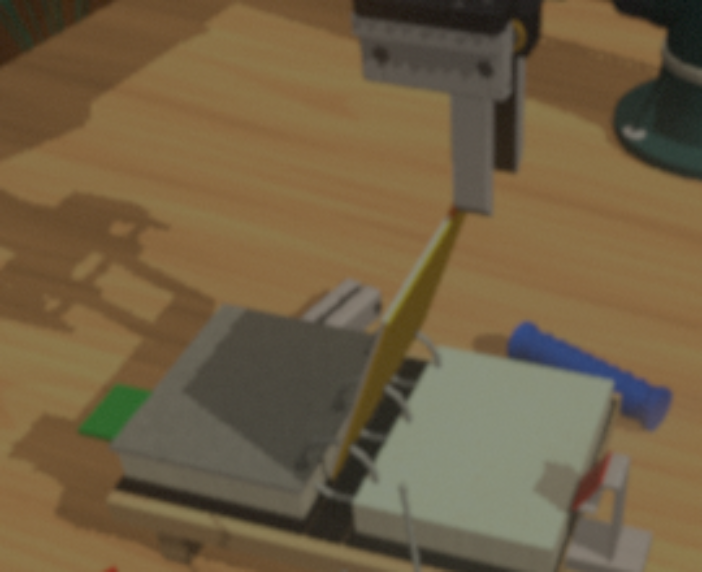

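The leaf is past upright and the grey leaf has stayed down. The fingers seem to hold the tab only near its end, at (460,210). I'll measure the leaf plane.

```bash
cat > leaf.py <<'E'
from h import *; from d import *
def leaf(n='scene'):
    s=dict(np.load(n+'.npz')); P=S.inv().apply((cloud(s)-O).reshape(-1,3)).reshape(384,512,3)*1e3
    hsv=cv2.cvtColor(s['image'],cv2.COLOR_RGB2HSV).astype(int); H,Sa=hsv[...,0],hsv[...,1]
    ok=s['depth']>0
    for k,m in {'yellow':(H>20)&(H<34)&(Sa>150),'orange':(H>5)&(H<19)&(Sa>150)}.items():
        m=m&ok&(abs(P[...,0])<85)&(np.hypot(P[...,1],P[...,2]-90)<185)&(np.hypot(P[...,1],P[...,2]-90)>40)&(P[...,2]>100)
        Q=P[m]
        if len(Q)==0: print(k,0);continue
        r=np.hypot(Q[:,1],Q[:,2]-90); t=np.arctan2(Q[:,2]-90,-Q[:,1]); 
        print(k,len(Q),'theta',np.percentile(t,[10,50,90]).round(3),'r',np.percentile(r,[2,50,98]).round(1),'x',np.percentile(Q[:,0],[2,98]).round(1))
E
python3 -c "
from leaf import *
leaf()"
```

```text
yellow 578 theta [1.916 1.92  1.933] r [ 42.3  96.2 144.7] x [-55.5  73. ]
orange 28 theta [1.898 2.435 3.053] r [ 96.9 148.2 155.9] x [-73.9  45.9]
```

The leaf is at about 1.905 rad, and the tab is almost slipping out of the pads. I'll release it, since the leaf holds its angle, and push from its right side with closed fingers at r≈125 mm, x≈0.

Emit:
{"name": "move_arm", "arguments": {"deltas": [0, 0, 0, 0, 0, 0, -0.5, 0, 0, 0, 0, 0, 0, -0.5, 0, 0, 0, 0, 0, 0, -0.5, 0, 0, 0, 0, 0, -2, -0.5, 0, 0, 0, 0, 0, -5, -0.5, 0, 0, 0, -2, 2, -5, 1, 0, 0, 0, -4.5, 4.7, -5, 1, 0, 0, 0, -4.5, 4.7, -5, 1]}}

```text
time: 6.55
tool_pos: [0.6017, -0.0401, 0.2776]
ee_rot: [-3.141, -0.0, 1.696]
wrist_force: [0.3, -0.6, -0.5]
width: 0.0503
finger_force: 0.0
```

```bash
python3 - <<'E'
from leaf import *
o=robot.get_obs();print(S.inv().apply(o['tool_pos']-O)*1e3,o['ee_rot'],S.inv().apply(o['wrist_force']),o['width'])
s=snap('scene','s4.png'); leaf()
E
```

```text
[  1.75933086  12.07751025 277.62846457] [-3.14063643e+00 -8.59095660e-05  1.69570175e+00] [ 0.23668615 -0.6353878  -0.46889061] 0.05025386617982805
yellow 480 theta [1.929 1.934 1.947] r [ 43.4  96.7 145. ] x [-54.4  73.2]
orange 173 theta [1.907 1.925 1.932] r [114.8 161.9 172. ] x [-72.8  45.2]
```

Emit:
{"name": "move_arm", "arguments": {"deltas": [0, 0, 0, 0, 0, 0, 1, 0, 0, 0, 0, 0, 0, 1, 0, 0, 0, 0, 0, 3.5, 1, 0, 0, 0, 0, 0, 6.8, 1, 0, 0, 0, 0, 0, 6.8, 1, 0, 0, 0, 0, 0, 6.8, 1]}}

```text
time: 7.2
tool_pos: [0.5986, -0.0372, 0.2125]
ee_rot: [-3.141, -0.0, 1.699]
wrist_force: [0.7, 0.2, 0.5]
width: 0.0006
finger_force: 0.0
```

```bash
python3 - <<'E'
from leaf import *
o=robot.get_obs();p=S.inv().apply(o['tool_pos']-O)*1e3;print(p,o['width'],S.inv().apply(o['wrist_force']))
from math import *
for t in [1.93,2.02,2.11,2.2,2.29,2.38,2.47,2.56,2.65,2.74,2.83,2.9,2.95,3.0,3.05,3.08,3.11,3.1416]:
    y=-128*cos(t)-2*sin(t)-8; z=90+128*sin(t)-2*cos(t)
    print(t,round(y,1),round(z,1),'dx',round((y-p[1])/10,2),'dz',round((p[2]-z)/10,2))
E
```

```text
[ -0.94560522  15.37039633 212.5468146 ] 0.0006334885205130133 [0.71559279 0.12269522 0.53174343]
1.93 35.1 210.5 dx 1.98 dz 0.2
2.02 45.8 206.2 dx 3.04 dz 0.64
2.11 56.0 200.9 dx 4.06 dz 1.17
2.2 65.7 194.7 dx 5.03 dz 1.79
2.29 74.8 187.6 dx 5.94 dz 2.49
2.38 83.3 179.8 dx 6.79 dz 3.28
2.47 91.0 171.2 dx 7.56 dz 4.13
2.56 97.9 162.0 dx 8.25 dz 5.06
2.65 103.9 152.2 dx 8.85 dz 6.04
2.74 109.0 141.9 dx 9.37 dz 7.07
2.83 113.2 131.1 dx 9.79 dz 8.14
2.9 115.8 122.6 dx 10.04 dz 9.0
2.95 117.3 116.3 dx 10.19 dz 9.62
3.0 118.4 110.0 dx 10.31 dz 10.25
3.05 119.3 103.7 dx 10.39 dz 10.88
3.08 119.6 99.9 dx 10.43 dz 11.27
3.11 119.9 96.0 dx 10.45 dz 11.65
3.1416 120.0 92.0 dx 10.46 dz 12.05
```

Emit:
{"name": "move_arm", "arguments": {"deltas": [0, 0, 0, 1.4, 0, 0.1, 1, 0, 0, 0, 2.2, 0, 0.3, 1, 0, 0, 0, 3.04, 0, 0.64, 1, 0, 0, 0, 4.06, 0, 1.17, 1, 0, 0, 0, 5.03, 0, 1.79, 1, 0, 0, 0, 5.94, 0, 2.49, 1, 0, 0, 0, 6.79, 0, 3.28, 1, 0, 0, 0, 7.56, 0, 4.13, 1]}}

```text
time: 8.0
tool_pos: [0.5893, 0.0381, 0.1697]
ee_rot: [-3.141, -0.0, 1.699]
wrist_force: [-0.0, -0.2, 0.1]
width: 0.0004
finger_force: 0.2
```

Emit:
{"name": "move_arm", "arguments": {"deltas": [0, 0, 0, 0.69, 0, 0.93, 1, 0, 0, 0, 1.29, 0, 1.91, 1, 0, 0, 0, 1.81, 0, 2.94, 1, 0, 0, 0, 2.23, 0, 4.01, 1, 0, 0, 0, 2.48, 0, 4.87, 1, 0, 0, 0, 2.63, 0, 5.49, 1, 0, 0, 0, 2.7, 0, 5.8, 1, 0, 0, 0, 2.7, 0, 5.8, 1]}}

```text
time: 8.8
tool_pos: [0.5858, 0.064, 0.1121]
ee_rot: [-3.141, -0.0, 1.699]
wrist_force: [0.3, -0.8, -0.1]
width: 0.0004
finger_force: 0.0
```

```bash
python3 - <<'E'
from leaf import *
o=robot.get_obs();print(S.inv().apply(o['tool_pos']-O)*1e3,o['ee_rot'],S.inv().apply(o['wrist_force']),o['width'])
s=snap('scene','s5.png'); leaf(); cv2.imwrite('pics/s5c.png',cv2.resize(s['image'][60:280,60:330,::-1],None,fx=2.6,fy=2.6))
E
```

```text
[ -0.72128159 117.31492275 112.13802199] [-3.14071300e+00 -1.21360319e-04  1.69874051e+00] [ 0.16716113 -0.80449536 -0.07473672] 0.00039997521533880056
yellow 0
orange 345 theta [2.97  2.978 2.989] r [145.8 157.4 170.5] x [-68.5  41.8]
```

View pics/s5c.png

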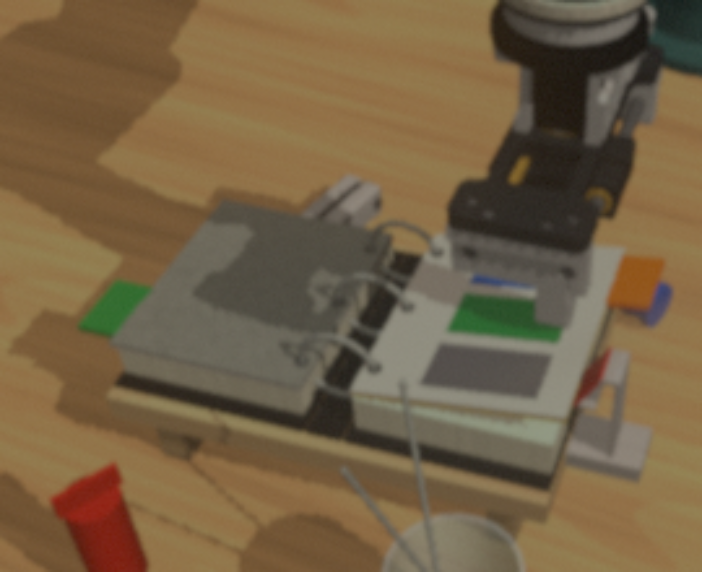

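The leaf is nearly down with the swatches showing, resting near the keeper's slope at (590,380). The grey leaf and bystanders are undisturbed. I'll press gently in small steps.

Emit:
{"name": "move_arm", "arguments": {"deltas": [0, 0, 0, 0.1, 0, 0.3, 1, 0, 0, 0, 0.15, 0, 0.6, 1, 0, 0, 0, 0.2, 0, 0.8, 1, 0, 0, 0, 0.2, 0, 0.9, 1, 0, 0, 0, 0.2, 0, 1.0, 1, 0, 0, 0, 0.2, 0, 1.0, 1]}}

```text
time: 9.45
tool_pos: [0.5861, 0.0659, 0.1043]
ee_rot: [3.14, 0.0, 1.699]
wrist_force: [-2.4, -1.2, 6.0]
width: 0.0005
finger_force: 2.7
```

Emit:
{"name": "move_arm", "arguments": {"deltas": [0, 0, 0, 0, 0, 0.1, 1, 0, 0, 0, 0, 0, 0.2, 1, 0, 0, 0, 0, 0, 0.3, 1, 0, 0, 0, 0, 0, 0.3, 1]}}

```text
time: 9.85
tool_pos: [0.5861, 0.0661, 0.1018]
ee_rot: [3.14, -0.0, 1.699]
wrist_force: [-2.8, -0.2, 7.4]
width: 0.0004
finger_force: 3.7
```

Force is rising along the slope as expected. I'll continue in small steps.

Emit:
{"name": "move_arm", "arguments": {"deltas": [0, 0, 0, 0, 0, 0.1, 1, 0, 0, 0, 0, 0, 0.2, 1, 0, 0, 0, 0, 0, 0.3, 1, 0, 0, 0, 0, 0, 0.3, 1]}}

```text
time: 10.25
tool_pos: [0.5861, 0.0663, 0.0993]
ee_rot: [3.139, -0.0, 1.699]
wrist_force: [-3.6, 0.0, 8.8]
width: 0.0007
finger_force: 4.4
```

Emit:
{"name": "move_arm", "arguments": {"deltas": [0, 0, 0, 0, 0, 0.1, 1, 0, 0, 0, 0, 0, 0.2, 1, 0, 0, 0, 0, 0, 0.3, 1, 0, 0, 0, 0, 0, 0.3, 1]}}

```text
time: 10.65
tool_pos: [0.5856, 0.066, 0.0932]
ee_rot: [-3.141, -0.0, 1.699]
wrist_force: [-0.2, 0.9, -0.0]
width: -0.0
finger_force: 0.1
```

The force dropped to zero, so it snapped. I'll seat it gently, then retreat.

Emit:
{"name": "move_arm", "arguments": {"deltas": [0, 0, 0, 0, 0, 0.1, 1, 0, 0, 0, 0, 0, 0.2, 1, 0, 0, 0, 0, 0, 0.25, 1, 0, 0, 0, 0, 0, 0.25, 1]}}

```text
time: 11.05
tool_pos: [0.5856, 0.066, 0.0921]
ee_rot: [-3.141, -0.0, 1.699]
wrist_force: [-2.4, -0.4, 6.0]
width: 0.0002
finger_force: 3.0
```

Emit:
{"name": "move_arm", "arguments": {"deltas": [0, 0, 0, 0, 0, -0.5, 1, 0, 0, 0, 0, 0, -3, 1, 0, 0, 0, 0, 0, -7, 1, 0, 0, 0, 0, 0, -11, 1, 0, 0, 0, 2, -4, -15, 1, 0, 0, 0, 5, -8, -15, 1, 0, 0, 0, 9, -11, -15, 1, 0, 0, 0, 9, -11, -15, 1]}}

```text
time: 11.85
tool_pos: [0.4624, 0.1437, 0.2424]
ee_rot: [3.14, -0.002, 1.703]
wrist_force: [0.3, -0.7, 0.9]
width: 0.0004
finger_force: 0.0
```

```bash
python3 - <<'E'
from leaf import *
s=snap('scene','s6.png'); cv2.imwrite('pics/s6c.png',cv2.resize(s['image'][80:340,60:340,::-1],None,fx=2.3,fy=2.3))
P=S.inv().apply((cloud(s)-O).reshape(-1,3)).reshape(384,512,3)*1e3
m=(P[...,0]>-65)&(P[...,0]<15)&(P[...,1]>40)&(P[...,1]<130)&(P[...,2]<120)&(P[...,2]>70)
Q=P[m];print(len(Q),np.linalg.lstsq(np.c_[Q[:,:2],np.ones(len(Q))],Q[:,2],rcond=None)[0],np.median(Q[:,2]))
print(robot.get_obs()['tool_pos'],robot.get_obs()['time'])
E
```

```text
1858 [4.36631534e-05 2.28463129e-03 9.26219235e+01] 92.82918317329867
[0.46323655 0.14316557 0.24190113] 11.9
```

View pics/s6c.png

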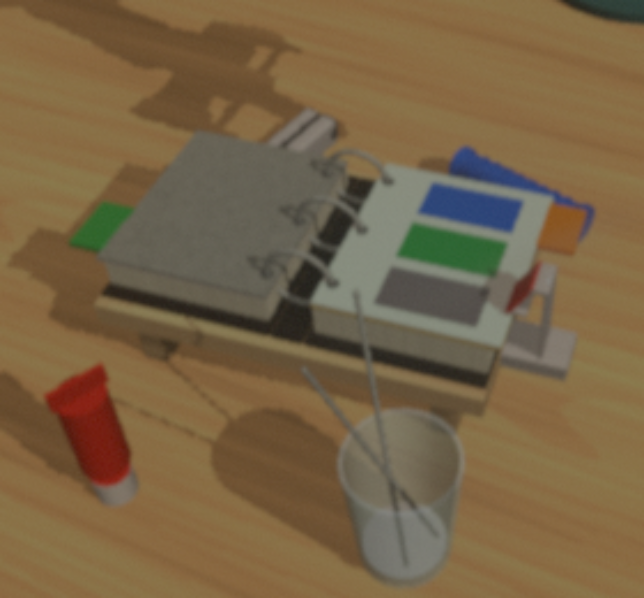

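The leaf lies flat (slope 0.002) with its swatches up and its edge under the keeper at (520,290). The grey leaf and green tab (100,225) are still on the right, and the bystanders have not moved. I'll hand it in.

```bash
python3 -c "
from bench import robot
print(robot.close_job())"
```

```text
the job is handed in; nothing more can be done
None
```

The job is handed in: the top leaf lies flat on the left, swatches up and snapped under the keeper, after a push of about 9 N at the last reading before the snap; the grey leaf is still on the right and the tumbler, multitool, grip and tube were not touched.

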